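# Check a plate frame for squareness by its diagonals

## Task

Check the plate frame for squareness with the telescopic slide rule: drop the rule's eye over the near left stud and draw the slide out until its nose bears on the far right stud with about 6 N, then measure the other diagonal in the same way from the near right stud to the far left one, and leave the rule lying there with its eye on the stud. Never press a far stud with more than 12 N, or the crossbar slips and spoils the check. Then slide the red tab fully to the end of its track at the near stud from which the longer diagonal starts (either end if the two are equal), let go, and leave the other things on the bench where they are.

Things in the scene. Friction and masses are not known exactly. Their poses are not given: they have to be found in the camera images.
- frame: aluminium frame lying fixed on the bench, 250 mm wide (its y) and about 215 mm deep (its x); origin at its centre on the bench, x from the near rail to the far crossbar, y to the left. Near rail at x = -85 mm, far crossbar at x = +85 mm, tops of both 16 mm above the bench; low side rails at y = +-110 mm.
- stud_near_left: brass stud, 10 mm diameter, 24 mm tall, standing on the 16 mm high rail (top 40 mm above the bench); origin on its axis at its foot, z up; frame x = -85, y = +80 mm
- stud_near_right: brass stud, 10 mm diameter, 24 mm tall, standing on the 16 mm high rail (top 40 mm above the bench); origin on its axis at its foot, z up; frame x = -85, y = -80 mm
- stud_far_left: brass stud, 10 mm diameter, 24 mm tall, standing on the 16 mm high rail (top 40 mm above the bench); origin on its axis at its foot, z up; on the crossbar, frame x = +85, y = +80 mm plus the slip. The crossbar is held only by clamp friction: it may have slipped up to 20 mm left or right (the diagonals then differ by 1.4 times the slip), and slips again if pushed with about 14 N along a diagonal
- stud_far_right: brass stud, 10 mm diameter, 24 mm tall, standing on the 16 mm high rail (top 40 mm above the bench); origin on its axis at its foot, z up; on the crossbar, frame x = +85, y = -80 mm plus the slip
- tab_top (a point): top centre of the red tab, 45 mm above the bench, in front of the near rail at frame x = -108 mm. The tab is 10 mm deep (x), 16 mm wide (y) and stands free from 17 to 45 mm above the bench; it slides along frame y, from -50 to +50 mm, with about 1 N of friction; its stops are firm
- rule: telescopic rule, 140 g, lying on the bench; origin at the centre of its eye, on the underside; x along the rule from the eye to the nose, z up. The eye is a steel ring, 18 mm inside, 27 mm outside, 10 mm high; a yellow sleeve 16 mm wide and 10 mm high runs from it to x = 142 mm
- rule_grip (a point): centre of the black grip block of the rule's slide, 34 mm along the rule, 14 mm across, 16 to 44 mm above the rule's underside; this point is 28 mm above the underside, 62 mm behind rule_nose, and at rule x = 110 mm + rule_slide. The rule balances close behind it, so it can be carried by this block
- rule_nose (a point): point on the rule's front at rule x = 172 mm + rule_slide, 12 mm above the underside. The nose is a square steel block, 22 mm wide, 16 mm high (4 mm clear of the ground), on a screw: its flat front face stands somewhere between 0 and 22 mm ahead of this point, differently each day, and keeps that setting throughout
- rule_slide (a joint): how far the slide is drawn out, m, 0 to 0.075; it moves against about 1.5 N of friction and stays where it is left. With eye and nose bearing on two studs, the distance of their axes is about 181 mm + rule_slide + the unknown setting of the nose; only the difference of two readings counts
- red_bottle: red square-shouldered stain bottle, 42x42x104 mm, a bystander; origin at the centre of its underside
- blue_bottle: dark blue square-shouldered stain bottle, 42x42x104 mm, a bystander; origin at the centre of its underside
- tube_rack: teal test-tube rack, 50x118x45 mm, a bystander; origin at the centre of its underside
- marker: white marker pen with red cap, 137x12x13 mm, a bystander; origin at the centre of its underside

How it is judged:
By the outcome, as a careful person would: the job done as asked, in the order asked, and still so for the second after the job is handed in, with the robot touching nothing.
It also fails if it takes over 59 s, if anything falls off the work surface, if the arm or the gripper's body presses on something with over 40 N, if the wrist force passes 120 N, or if a joint passes its speed limit or range.

## Robot

A 7-joint arm with a two-finger parallel gripper is mounted at the origin on a cart in front of the work surface, level with it; the furniture and walls round the work are solid. World frame = base frame: x ahead of the robot, y to its left, z up, the work surface at z = 0. Lengths are in m, angles in rad, forces in N, time in s.
With the tool pointing down it reaches from about 0.4 to 0.925 m from the base axis. Payload 4.1 kg.
Tool frame: the origin (TCP) lies on the centre line of the jaws, within the pads' length; the fingertips stand manip.tip_extent ahead of it and the grasp point (between the pads) lies 3 mm ahead of it (manip.tip_extent is the distance from the TCP to the fingertips, in m); z points along the fingers, y is the line along which they close (so a half turn about z gives the same grasp; the last joint's range is limited). The gripper opens to 85 mm and grips with 20 to 120 N. Pads are 22 mm wide; open, the fingers measure 114 mm over their backs; the gripper's body (76 mm by 85 mm) begins 54 mm behind the grasp point. The pads swing forward as they close: fully open they stand 13 mm farther back than shut.
Start: joints at [1.234, 0.398, 0.045, 1.537, -0.019, 1.207, -0.051], TCP at [0.153, -0.632, 0.253] pointing down, gripper open.
Joint ranges: [-2.82, 2.82], [-0.49, 2.23], [-1.37, 1.46], [0, 2.46], [-1.36, 4.5], [0.23, 2], [-2.94, 2.94]. Speed limits (rad/s): [2.57, 2.57, 3.14, 3.14, 3.14, 3.14, 3.14].

## Interface

Orientations are given as a unit quaternion [w, x, y, z].
In Python, from workcell import manip gives the robot as it stands.
- The arm moves only by the tool drive_tool, never from a script. Its argument "plan" is a list that holds one entry, the list of rows, each a list of 7 numbers: the turn, a rotation vector about the tool's x, y, z in degrees, then the shift along the tool's x, y, z in cm, then the closure, from 0 (fully open) to 1 (shut). In form: [[[ax, ay, az, x, y, z, fingers], ...]]. A call has 1 to 8 rows; each row shifts and turns the commanded pose from where the row before left it, along the tool's axes as they then stand; what a row does not reach is not made up. A row lasts 1/12 s, in which the tool goes at most 41.7 mm and 7.16 degrees, less where a joint would pass 70% of its speed; a pose out of reach is approached as far as the arm can. A call with a gripper value outside its range is refused whole. The fingers move at their own pace and stop on an object; "newtons" is the grip in N (left out, the last holds). Time passes only in rows, so rows that do not move let the fingers close. It gives the time, the measured TCP pose, the force, the opening and the grip force at its end, in the units of the state.
- manip.get_state(): the state, without advancing time (a new reading comes with each control period).
- manip.capture(name): name is "scene" or "top" or "wrist"; returns a dict with "color" (400x640x3 uint8, blue, green, red), "K" (3x3 intrinsics, pixels), "world_to_cam" (4x4, takes a point from world to camera coordinates). Camera axes: x right, y up, looking along -z (the intrinsics and any distortion apply to the point x, -y, -z); pixel columns grow to the right and rows downward; lengths in m; the calibration is good to about 2 mm. A picture is of the moment at which its call begins. There is no depth.
- manip.close_job(): hands the job in; it is judged then, once.
The state is a dict: "time": time; "joint_positions": joint angles; "dq": joint speeds; "effort": joint torques, N m; "tcp_pos": TCP position; "eef_rot": TCP orientation; "contact_force": force on the tool from outside, world axes, zero at the start; "wrist_torque": the same for the moment, N m; "width": finger opening in m; "gripper_force": force on a finger pad.
Only numpy, scipy, OpenCV 4.12 (cv2) and the standard library are available. Lean on these libraries where they do the work, as an engineer would, in place of code of your own. Each camera call takes 0.05 s, during which the arm holds its last target. There are 200 camera calls.

## Working session

There is one attempt and no reset: what is moved stays moved. The work goes in short steps, Python scripts to look and compute and a tool call to move; the robot and the scene stay as the last step left them, time stands still between calls to the robot, and variables do not carry over. Pictures are saved under pics/ and viewed, at most 10 in all, crops included, and the job is handed in when it is done.

Besides the shell and the picture viewer there is one more tool, called after ">>>" as a command line: name --argument value ..., lists and objects as JSON in quotes. drive_tool: Moves the arm, as the interface text tells. Its arguments: {"type":"object","properties":{"plan":{"type":"array"},"newtons":{"type":"number"}},"required":["plan"]}

```bash
ls; mkdir -p pics; python3 - <<'E'
from workcell import manip
import cv2,numpy as np
print(manip.get_state(), manip.tip_extent)
a=manip.capture("scene");b=manip.capture("top")
for n,d in (("scene",a),("top",b)):
    cv2.imwrite(f"pics/{n}0.png",d["color"]); np.savez(f"pics/{n}0.npz",**{k:v for k,v in d.items()})
    print(n,d.keys(),d["K"],d["world_to_cam"])
E
```

```text
pics
{'time': 0.0, 'joint_positions': array([ 1.23399446,  0.39919917,  0.04501194,  1.53787073, -0.018715  ,
        1.20687635, -0.05068786]), 'dq': array([-5.44273951e-06,  5.03866579e-04,  1.25643746e-03, -1.41412433e-03,
       -6.57450892e-04,  5.44300322e-04, -4.46248516e-04]), 'effort': array([ 4.76888654e-04, -4.75126612e+01,  1.36461664e+00, -2.54225188e+01,
        1.15361373e-02,  9.38533660e-03,  1.85585640e-05]), 'tcp_pos': array([ 0.15302321, -0.63113334,  0.25226245]), 'eef_rot': array([-9.51052773e-04,  9.92930883e-01,  1.18690050e-01, -1.70001131e-04]), 'contact_force': array([ 1.0885854 ,  0.79638339, -0.82682856]), 'wrist_torque': array([ 0.01653397,  0.01371832, -0.00346298]), 'gripper_force': 0.0, 'width': 0.08550588437164587} 0.022
scene dict_keys(['color', 'K', 'world_to_cam']) [[396.32788186   0.         320.8291199 ]
 [  0.         396.32788186 194.88503092]
 [  0.           0.           1.        ]] [[ 8.36871141e-01  5.47399696e-01  5.15105661e-04 -4.37930054e-01]
 [-4.80748205e-01  7.34522894e-01  4.78912604e-01  2.62474583e-01]
 [ 2.61778257e-01 -4.01035773e-01  8.77862434e-01 -1.86619064e+00]
 [ 0.00000000e+00  0.00000000e+00  0.00000000e+00  1.00000000e+00]]
top dict_keys(['color', 'K', 'world_to_cam']) [[369.07116973   0.         321.77604185]
 [  0.         369.07116973 200.54304176]
 [  0.           0.           1.        ]] [[-2.04338742e-02 -9.99779663e-01 -4.80442162e-03 -5.36396061e-02]
 [ 9.79551673e-01 -2.09820027e-02  2.00095665e-01 -5.58603209e-01]
 [-2.00152383e-01 -6.17449597e-04  9.79764585e-01 -1.12681271e+00]
 [ 0.00000000e+00  0.00000000e+00  0.00000000e+00  1.00000000e+00]]
```

```bash
python3 - <<'E'
import cv2
for n in("scene","top"):
    im=cv2.imread(f"pics/{n}0.png"); cv2.imwrite(f"pics/{n}0v.png",cv2.resize(im,(800,500)))
E
```

```text
(no output)
```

View pics/top0.png

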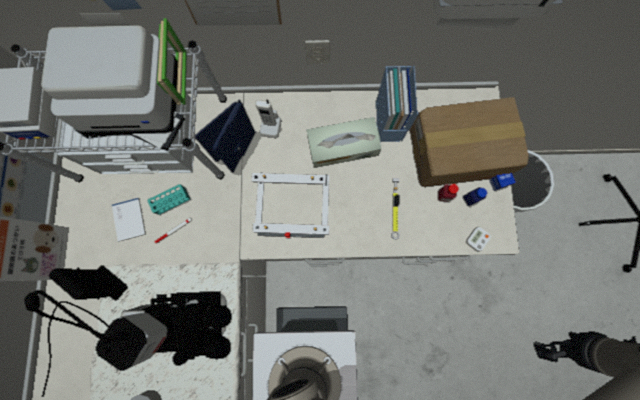

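View pics/scene0.png

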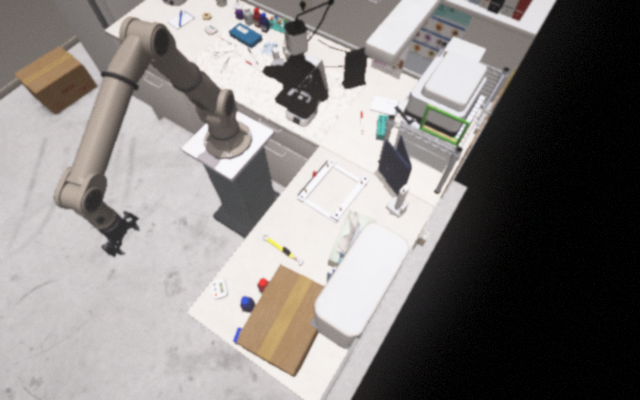

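The top view shows the frame at about (256–328, 175–235) with the red tab near (288,235). The rule lies at column 395, with its nose at row 180 and its eye at row 236. The bottles are right of it and the rack and marker left of the frame. Next I'll convert these to world coordinates.

```bash
cat > h.py <<'E'
import cv2,numpy as np
from scipy.spatial.transform import Rotation as R
def ray(d,u,v,z):
    K=d["K"];M=np.array(d["world_to_cam"]);p=np.array([(u-K[0,2])/K[0,0],-(v-K[1,2])/K[1,1],-1.0])
    Rt=M[:3,:3].T;o=-Rt@M[:3,3];r=Rt@p
    return o+r*(z-o[2])/r[2]
def proj(d,P):
    q=d["world_to_cam"]@np.append(P,1);K=d["K"]
    return K[0,0]*q[0]/-q[2]+K[0,2],K[1,1]*-q[1]/-q[2]+K[1,2]
def blobs(mask,amin=15):
    n,l,s,c=cv2.connectedComponentsWithStats(mask.astype(np.uint8))
    return [(c[i].round(1).tolist(),s[i].tolist()) for i in range(1,n) if s[i,4]>=amin]
def pose(st):
    q=st["eef_rot"];return np.array(st["tcp_pos"]),R.from_quat([q[1],q[2],q[3],q[0]])
def delta(st,pos,yaw):
    "shift in tool axes (cm) and yaw turn (deg, tool z) to a tool-down pose with tool x at world angle yaw (deg)"
    p,r=pose(st);c,s=np.cos(np.radians(yaw)),np.sin(np.radians(yaw))
    T=R.from_matrix(np.array([[c,s,0],[s,-c,0],[0,0,-1]]))
    return (r.inv().apply(np.array(pos)-p)*100).round(2),np.degrees((r.inv()*T).as_rotvec()).round(2)
E
python3 - <<'E'
from h import *
d=dict(np.load("pics/top0.npz"));im=d["color"]
for n,u,v,z in [("sFL",258,178,.04),("sFR",319,178,.04),("sNL",256,229,.04),("sNR",326,230,.04),("tab",288,235,.045),("nose",395,180,.01),("eye",395,236,.01),("grip",396,200,.044),("red",448,192,.1),("blue",476,197,.1),("base",305,375,0)]:
    print(n,ray(d,u,v,z).round(3))
hsv=cv2.cvtColor(im,cv2.COLOR_BGR2HSV)
print("yellow",blobs(cv2.inRange(hsv,(22,120,120),(35,255,255))>0))
print("red",blobs((cv2.inRange(hsv,(0,150,100),(8,255,255))|cv2.inRange(hsv,(172,150,100),(180,255,255)))>0,5))
crop=np.hstack([cv2.resize(im[165:245,245:340],None,fx=5,fy=5,interpolation=cv2.INTER_CUBIC),cv2.resize(im[165:245,370:420],None,fx=5,fy=5,interpolation=cv2.INTER_CUBIC)])
cv2.imwrite("pics/crop0.png",crop);print(crop.shape)
w=__import__("workcell").manip.capture("wrist");print(w["K"],w["world_to_cam"])
M=w["world_to_cam"];print("campos",-M[:3,:3].T@M[:3,3], -M[2,:3])
E
```

```text
sFL [0.641 0.143 0.04 ]
sFR [ 0.637 -0.058  0.04 ]
sNL [0.472 0.147 0.04 ]
sNR [ 0.464 -0.077  0.04 ]
tab [0.45  0.044 0.045]
nose [ 0.632 -0.313  0.01 ]
eye [ 0.444 -0.302  0.01 ]
grip [ 0.557 -0.306  0.044]
red [ 0.567 -0.456  0.1  ]
blue [ 0.549 -0.541  0.1  ]
base [ 0.024 -0.003  0.   ]
yellow [([394.9, 218.5], [393, 207, 5, 24, 114])]
red [([453.0, 188.3], [449, 184, 9, 10, 69]), ([287.2, 234.8], [285, 233, 5, 5, 20]), ([161.0, 238.0], [155, 234, 12, 9, 28])]
(400, 725, 3)
[[344.094546     0.         321.20621555]
 [  0.         344.094546   195.16198964]
 [  0.           0.           1.        ]] [[ 0.23498557 -0.97199719 -0.00180221 -0.64899501]
 [ 0.9383273   0.22732871 -0.2605063   0.03380476]
 [ 0.25362109  0.05952416  0.96547046 -0.37870845]
 [ 0.          0.          0.          1.        ]]
campos [ 0.21683298 -0.61596381  0.37326855] [-0.25362109 -0.05952416 -0.96547046]
```

View pics/crop0.png

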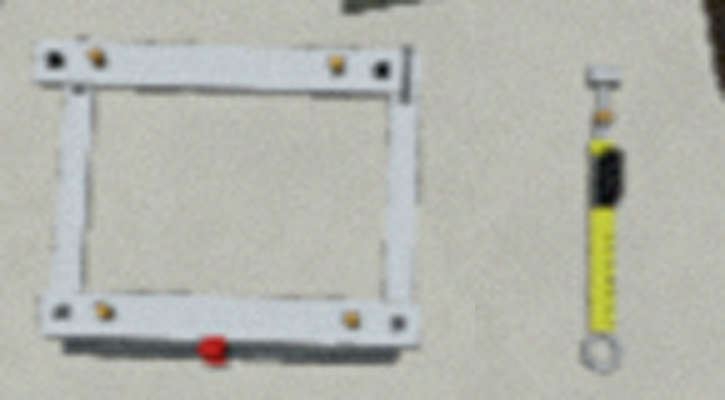

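The crop gives the studs at about (264.4,176.6), (312.4,178), (266,227.4) and (315.2,229). The tab is at (287.5,235), and the rule runs nearly along world x. I'll move over the middle to get one close wrist look at everything.

```bash
python3 - <<'E'
from h import *
from workcell import manip
print(delta(manip.get_state(),[.47,-.12,.27],0))
E
```

```text
(array([ 42.85, -42.22,  -1.69]), array([-0.08,  0.02, 13.63]))
```

>>> drive_tool --plan '[[[0,0,0,2.7,-2.64,-0.1,0],[0,0,0,2.7,-2.64,-0.1,0],[0,0,0,2.7,-2.64,-0.1,0],[0,0,0,2.7,-2.64,-0.1,0],[0,0,0,2.7,-2.64,-0.1,0],[0,0,0,2.7,-2.64,-0.1,0],[0,0,0,2.7,-2.64,-0.1,0],[0,0,0,2.7,-2.64,-0.1,0]]]'

```text
time: 0.82
tcp_pos: [0.3138, -0.3737, 0.2613]
eef_rot: [0.0, 0.993, 0.119, -0.0]
contact_force: [1.3, -0.7, 0.4]
width: 0.0854
gripper_force: 0.0
```

>>> drive_tool --plan '[[[0,0,0,2.7,-2.64,-0.1,0],[0,0,0,2.7,-2.64,-0.1,0],[0,0,0,2.7,-2.64,-0.1,0],[0,0,0,2.7,-2.64,-0.1,0],[0,0,0,2.7,-2.64,-0.1,0],[0,0,0,2.7,-2.64,-0.1,0],[0,0,6.8,2.7,-2.64,-0.1,0],[0,0,6.8,2.7,-2.64,-0.1,0]]]'

```text
time: 1.48
tcp_pos: [0.473, -0.1257, 0.2691]
eef_rot: [0.0, 1.0, 0.009, -0.0]
contact_force: [0.3, -0.7, 0.5]
width: 0.0855
gripper_force: 0.0
```

```bash
python3 - <<'E'
from h import *
from workcell import manip
w=manip.capture("wrist");s=manip.get_state();np.savez("pics/w1.npz",**w);cv2.imwrite("pics/w1.png",w["color"])
print(s["time"],s["tcp_pos"],s["eef_rot"],np.abs(s["dq"]).max())
E
```

```text
1.5333 [ 0.4778934  -0.11856544  0.26973306] [-0.00231194  0.99993538  0.01083822  0.00253371] 0.4447958591738861
```

View pics/w1.png

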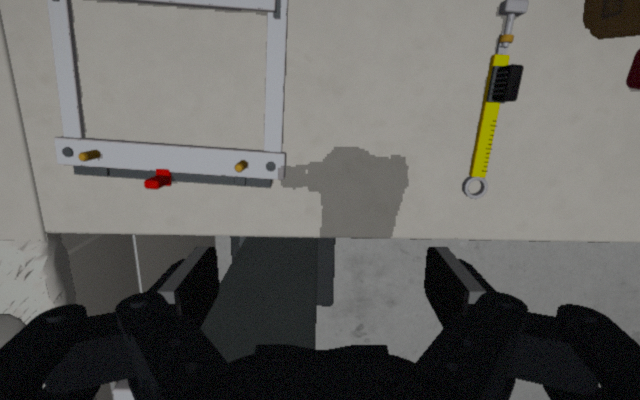

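The wrist view shows the near studs at (85,155) and (240,167), the tab at (157,180), the rule eye at (475,187) and the grip at (506,83). The far crossbar is cut off, so I'll shift ahead 12 cm.

>>> drive_tool --plan '[[[0,0,0,3.5,0,-1,0],[0,0,0,3.5,0,-1,0],[0,0,0,3,0,-1,0],[0,0,0,0,0,0,0],[0,0,0,0,0,0,0]]]'

```text
time: 1.95
tcp_pos: [0.5737, -0.1252, 0.2987]
eef_rot: [-0.0, 1.0, 0.012, -0.0]
contact_force: [-0.9, -0.3, -0.2]
width: 0.0851
gripper_force: 0.0
```

```bash
python3 - <<'E'
from h import *
from workcell import manip
w=manip.capture("wrist");s=manip.get_state();np.savez("pics/w2.npz",**w)
im=w["color"];cv2.imwrite("pics/w2.png",im)
print(s["time"],s["tcp_pos"],s["eef_rot"],np.abs(s["dq"]).max())
hsv=cv2.cvtColor(im,cv2.COLOR_BGR2HSV)
print("brass",blobs(cv2.inRange(hsv,(12,100,90),(21,255,255))>0,8))
print("yellow",blobs(cv2.inRange(hsv,(23,150,110),(35,255,255))>0))
print("red",blobs((cv2.inRange(hsv,(0,150,60),(8,255,255))|cv2.inRange(hsv,(172,150,60),(180,255,255)))>0))
print("black",blobs(im.max(2)<50,60))
E
```

```text
2.0 [ 0.57231745 -0.12552432  0.29831149] [-1.24084830e-04  9.99931799e-01  1.16346156e-02 -1.00865709e-03] 0.03758011059497061
brass [([84.3, 84.6], [81, 81, 7, 8, 37]), ([236.5, 97.2], [233, 94, 8, 8, 39]), ([481.2, 137.3], [477, 135, 9, 6, 46]), ([112.4, 236.1], [110, 233, 6, 7, 28]), ([248.0, 246.1], [245, 243, 7, 7, 28])]
yellow [([476.0, 154.2], [470, 149, 13, 11, 124]), ([463.0, 219.0], [452, 189, 23, 61, 689])]
red [([637.7, 181.4], [635, 175, 5, 13, 41]), ([180.9, 246.4], [175, 243, 13, 9, 88]), ([172.9, 257.8], [167, 251, 13, 13, 112])]
black [([8.5, 25.2], [0, 0, 28, 65, 1026]), ([598.4, 83.5], [548, 0, 92, 187, 14039]), ([411.6, 29.0], [381, 21, 58, 16, 318]), ([304.1, 43.5], [242, 32, 122, 23, 632]), ([69.7, 83.7], [64, 79, 12, 11, 100]), ([95.5, 86.0], [90, 82, 12, 8, 65]), ([267.6, 99.6], [263, 95, 10, 10, 75]), ([478.5, 176.7], [464, 160, 29, 34, 683]), ([314.1, 347.7], [0, 247, 640, 153, 57814])]
```

View pics/w2.png

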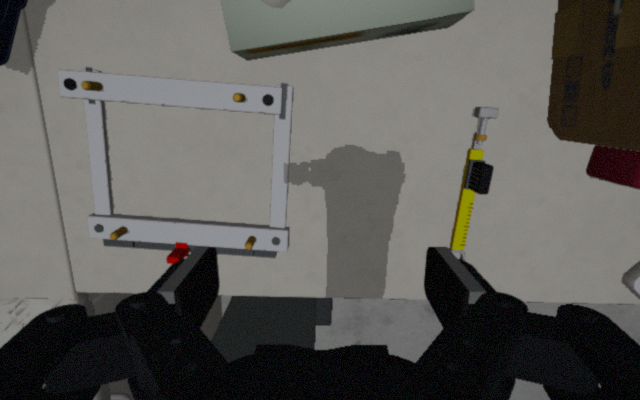

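All four studs are visible: tops at (84,85), (236.5,97), (112,236) and (248,246). The rule eye is hidden behind the right finger. I'll combine this with the first wrist view.

```bash
python3 - <<'E'
from h import *
ds={k:dict(np.load(f"pics/{k}.npz")) for k in("w1","w2")}
def P(k,u,v,z): return ray(ds[k],u,v,z)[:2].round(4)
S={}
for n,u,v in [("FL",84.3,84.6),("FR",236.5,97.2),("NL",112.4,236.1),("NR",248,246.1)]:
    S[n]=P("w2",u,v,.04);print(n,S[n])
d=lambda a,b:np.linalg.norm(S[a]-S[b])
print("near",d("NL","NR"),"far",d("FL","FR"),"depthL",d("NL","FL"),"R",d("NR","FR"),"diag NL-FR",d("NL","FR"),"NR-FL",d("NR","FL"))
hsv=cv2.cvtColor(ds["w1"]["color"],cv2.COLOR_BGR2HSV)
for b in blobs(cv2.inRange(hsv,(12,100,90),(21,255,255))>0,8): print("w1 brass",b,P("w1",*b[0],.04))
for k,(u,v),z in [("w2",(180.9,246.4),.045),("w1",(475,187),.01),("w1",(515,5),.016),("w2",(487,112),.016),("w1",(499,83),.044),("w2",(473.5,176),.044),("w2",(476,154.2),.01),("w2",(463,219),.01),("w2",(69.7,83.7),.016),("w2",(267.6,99.6),.016),("w2",(99,228),.016),("w2",(276,240.5),.016)]: print(k,u,v,z,P(k,u,v,z))
a=ds["w1"]["color"][0:205,440:540];b=ds["w2"]["color"][95:265,420:520];e=ds["w2"]["color"][225:270,150:215]
b=cv2.copyMakeBorder(b,0,35,0,0,cv2.BORDER_CONSTANT)
e=cv2.resize(e,None,fx=2,fy=2);e=cv2.copyMakeBorder(e,0,205-90,0,0,cv2.BORDER_CONSTANT)
c=np.hstack([a,b]);c=cv2.resize(c,None,fx=2.9,fy=2.9,interpolation=cv2.INTER_CUBIC);cv2.imwrite("pics/c1.png",c);print(c.shape)
E
```

```text
FL [0.6514 0.1261]
FR [ 0.6424 -0.0335]
NL [0.4809 0.1195]
NR [ 0.472  -0.0402]
near 0.15994780398617545 far 0.15985355798354942 depthL 0.17062769411792447 R 0.17053166861319335 diag NL-FR 0.22246628958114079 NR-FL 0.2446222598211373
w1 brass ([506.8, 37.8], [501, 34, 12, 8, 71]) [ 0.6    -0.2977]
w1 brass ([82.4, 156.3], [79, 153, 8, 8, 40]) [0.481  0.1184]
w1 brass ([238.5, 167.3], [235, 163, 8, 9, 40]) [ 0.4723 -0.0406]
w2 180.9 246.4 0.045 [0.4719 0.0375]
w1 475 187 0.01 [ 0.4486 -0.3012]
w1 515 5 0.016 [ 0.6339 -0.313 ]
w2 487 112 0.016 [ 0.633  -0.3126]
w1 499 83 0.044 [ 0.5594 -0.2946]
w2 473.5 176 0.044 [ 0.564  -0.2948]
w2 476 154.2 0.01 [ 0.5838 -0.3096]
w2 463 219 0.01 [ 0.5019 -0.3048]
w2 69.7 83.7 0.016 [0.6527 0.158 ]
w2 267.6 99.6 0.016 [ 0.6408 -0.0628]
w2 99 228 0.016 [0.4814 0.1501]
w2 276 240.5 0.016 [ 0.4699 -0.0705]
(594, 580, 3)
```

View pics/c1.png

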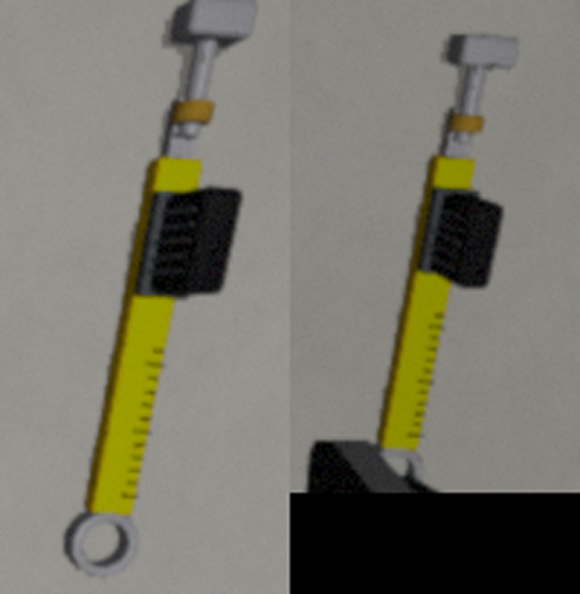

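The stud geometry is consistent: near and far pairs both 160.0 mm, diagonals about 222.5 and 244.6 mm. So the crossbar has slipped about 16 mm left. In the crops the grip's top centre is at about (513.4,83.8) in w1 and (485.5,178) in w2, and the nose front edge in w2 is at (489,107.8).

```bash
python3 - <<'E'
from h import *
from workcell import manip
ds={k:dict(np.load(f"pics/{k}.npz")) for k in("w1","w2")}
E=np.array([.4486,-.3012])
for k,u,v,z in [("w1",513.4,83.8,.044),("w2",485.5,177.8,.044),("w2",489,107.8,.016),("w2",487,115.5,.016),("w2",476,149.5,.01),("w1",475,187,.01)]:
    p=ray(ds[k],u,v,z)[:2];print(k,p.round(4),(p-E).round(4),np.hypot(*(p-E)).round(4),np.degrees(np.arctan2(*(p-E)[::-1])).round(2))
s=manip.get_state()
print(delta(s,[.56,-.308,.10],-3.4),delta(s,[.56,-.308,.038],-3.4))
E
```

```text
w1 [ 0.5589 -0.3085] [ 0.1103 -0.0073] 0.1105 -3.79
w2 [ 0.5623 -0.3085] [ 0.1137 -0.0073] 0.1139 -3.67
w2 [ 0.6377 -0.3142] [ 0.1891 -0.013 ] 0.1895 -3.94
w2 [ 0.6291 -0.3132] [ 0.1805 -0.012 ] 0.1809 -3.81
w2 [ 0.5894 -0.3088] [ 0.1408 -0.0076] 0.141 -3.11
w1 [ 0.4486 -0.3012] [0. 0.] 0.0 55.44
(array([-1.62, 18.22, 19.83]), array([-0.01,  0.12,  4.73])) (array([-1.6 , 18.22, 26.03]), array([-0.01,  0.12,  4.73]))
```

>>> drive_tool --plan '[[[0,0,0,-0.23,2.6,2.8,0],[0,0,0,-0.23,2.6,2.8,0],[0,0,0,-0.23,2.6,2.8,0],[0,0,0,-0.23,2.6,2.8,0],[0,0,0,-0.23,2.6,2.8,0],[0,0,0,-0.23,2.6,2.8,0],[0,0,0,-0.23,2.6,2.8,0],[0,0,4.7,0,0,0,0]]]'

```text
time: 2.67
tcp_pos: [0.5524, -0.3142, 0.0963]
eef_rot: [0.0, 0.999, -0.035, -0.006]
contact_force: [-1.7, 0.4, -0.4]
width: 0.0855
gripper_force: 0.0
```

>>> drive_tool --plan '[[[0,0,0,0,0,0,0],[0,0,0,0,0,0,0],[0,0,0,0,0,0,0]]]'

```text
time: 2.92
tcp_pos: [0.5614, -0.3066, 0.1044]
eef_rot: [0.0, 1.0, -0.028, 0.001]
contact_force: [0.0, 0.2, 0.3]
width: 0.085
gripper_force: 0.0
```

```bash
python3 - <<'E'
from h import *
from workcell import manip
w=manip.capture("wrist");s=manip.get_state();np.savez("pics/w3.npz",**w)
im=w["color"];hsv=cv2.cvtColor(im,cv2.COLOR_BGR2HSV)
for z,n,m in [(.01,"yellow",cv2.inRange(hsv,(23,150,110),(35,255,255))>0),(.01,"brass",cv2.inRange(hsv,(12,100,90),(21,255,255))>0)]:
    for b in blobs(m,30): print(n,b,ray(w,*b[0],z)[:2].round(4))
print(s["tcp_pos"],s["eef_rot"],delta(s,[.5605,-.308,.038],-3.5))
E
```

```text
yellow ([324.2, 172.1], [313, 163, 24, 19, 441]) [ 0.5841 -0.3099]
yellow ([323.0, 294.7], [314, 252, 22, 87, 1594]) [ 0.4967 -0.3043]
brass ([324.7, 140.4], [315, 135, 20, 12, 174]) [ 0.6041 -0.3113]
[ 0.56173982 -0.30657526  0.10466233] [ 2.50504961e-04  9.99605504e-01 -2.80641128e-02  1.08579636e-03] (array([-0.13,  0.15,  6.67]), array([ 0.02, -0.13,  0.28]))
```

>>> drive_tool --plan '[[[0,0,0,-0.13,0.15,2.7,0],[0,0,0,0,0,2.7,0],[0,0,0,0,0,1.25,0.3],[0,0,0,0,0,0,1],[0,0,0,0,0,0,1],[0,0,0,0,0,0,1],[0,0,0,0,0,0,1],[0,0,0,0,0,0,1]]]' --newtons 40

```text
time: 3.63
tcp_pos: [0.5609, -0.3097, 0.0386]
eef_rot: [0.001, 1.0, -0.03, 0.001]
contact_force: [-1.3, -2.1, 9.2]
width: 0.0133
gripper_force: 56.8
```

>>> drive_tool --plan '[[[0,0,0,0,0,0,1],[0,0,0,0,0,0,1],[0,0,0,0,0,0,1],[0,0,0,0,0,0,1]]]'

```text
time: 3.97
tcp_pos: [0.561, -0.3098, 0.0387]
eef_rot: [0.001, 1.0, -0.03, 0.002]
contact_force: [-0.6, 0.4, 6.1]
width: 0.0133
gripper_force: 55.8
```

>>> drive_tool --plan '[[[0,0,0,0,0,-1.5,1],[0,0,0,0,0,-3,1],[0,0,0,0,0,-3,1],[0,0,0,0,0,-0.5,1],[0,0,0,0,0,0,1]]]'

```text
time: 4.38
tcp_pos: [0.5612, -0.31, 0.1195]
eef_rot: [0.001, 1.0, -0.03, 0.002]
contact_force: [-0.1, 0.5, -1.6]
width: 0.0128
gripper_force: 54.5
```

```bash
python3 - <<'E'
from h import *
from workcell import manip
s=manip.get_state();print(s["tcp_pos"],s["eef_rot"],s["contact_force"],s["wrist_torque"],s["width"])
print(delta(s,[.5626,.0416,.13],-43.5))
E
```

```text
[ 0.56122089 -0.31002747  0.11948638] [ 0.00136262  0.99955536 -0.02968139  0.0024985 ] [-0.12304401  0.49583457 -1.60281845] [ 0.03510692 -0.05849132 -0.04147637] 0.012845522097595426
(array([ -1.94, -35.11,  -1.15]), array([ 4.00e-02, -3.30e-01,  4.01e+01]))
```

>>> drive_tool --plan '[[[0,0,0,-0.21,-3.9,-0.12,1],[0,0,0,-0.21,-3.9,-0.12,1],[0,0,0,-0.21,-3.9,-0.12,1],[0,0,0,-0.21,-3.9,-0.12,1],[0,0,0,-0.21,-3.9,-0.12,1],[0,0,0,-0.21,-3.9,-0.12,1],[0,0,0,-0.21,-3.9,-0.12,1],[0,0,0,-0.21,-3.9,-0.12,1]]]'

```text
time: 5.05
tcp_pos: [0.5595, 0.0048, 0.1245]
eef_rot: [0.0, 1.0, -0.03, -0.002]
contact_force: [0.6, -0.7, -1.7]
width: 0.0134
gripper_force: 54.4
```

>>> drive_tool --plan '[[[0,0,0,-0.21,-3.9,-0.12,1],[0,0,6.7,0,0,0,1],[0,0,6.7,0,0,0,1],[0,0,6.7,0,0,0,1],[0,0,6.7,0,0,0,1],[0,0,6.7,0,0,0,1],[0,0,6.7,0,0,0,1],[0,0,0,0,0,0,1]]]'

```text
time: 5.72
tcp_pos: [0.5601, 0.0421, 0.1256]
eef_rot: [0.001, 0.928, -0.372, -0.001]
contact_force: [0.0, -0.1, -2.0]
width: 0.0132
gripper_force: 54.5
```

>>> drive_tool --plan '[[[0,0,0,0,0,0,1],[0,0,0,0,0,0,1],[0,0,0,0,0,0,1]]]'

```text
time: 5.97
tcp_pos: [0.5611, 0.0422, 0.1269]
eef_rot: [0.0, 0.929, -0.371, -0.0]
contact_force: [0.5, -0.1, -1.0]
width: 0.0131
gripper_force: 54.5
```

```bash
python3 - <<'E'
from h import *
from workcell import manip
w=manip.capture("wrist");t=manip.capture("top");s=manip.get_state();np.savez("pics/w4.npz",**w)
c=cv2.resize(t["color"][165:245,245:340],None,fx=4.2,fy=5,interpolation=cv2.INTER_CUBIC)
cv2.imwrite("pics/w4.png",np.hstack([w["color"][:,140:500],c]))
hsv=cv2.cvtColor(w["color"],cv2.COLOR_BGR2HSV)
for b in blobs(cv2.inRange(hsv,(12,100,90),(21,255,255))>0,8): print(b,ray(w,*b[0],.04)[:2].round(4))
print("yellow",blobs(cv2.inRange(hsv,(23,150,110),(35,255,255))>0,30))
print(s["tcp_pos"],s["eef_rot"],s["contact_force"],delta(s,[.5626,.0416,.13],-43.5))
E
```

```text
([318.1, 18.0], [311, 10, 16, 17, 135]) [ 0.6421 -0.0327]
([321.5, 155.6], [308, 147, 29, 17, 332]) [0.5858 0.0182]
([126.3, 197.7], [120, 191, 14, 14, 122]) [0.6508 0.125 ]
([510.4, 221.4], [505, 216, 11, 11, 78]) [ 0.472  -0.0401]
yellow [([321.8, 199.1], [305, 186, 35, 27, 906]), ([321.0, 334.8], [306, 319, 32, 31, 790])]
[0.56131214 0.04218215 0.12713089] [ 1.46883050e-04  9.28642967e-01 -3.70974627e-01 -2.09734025e-04] [ 0.01141384 -0.21669498 -1.68120108] (array([ 0.13, -0.05, -0.29]), array([ 0.02,  0.02, -0.05]))
```

View pics/w4.png

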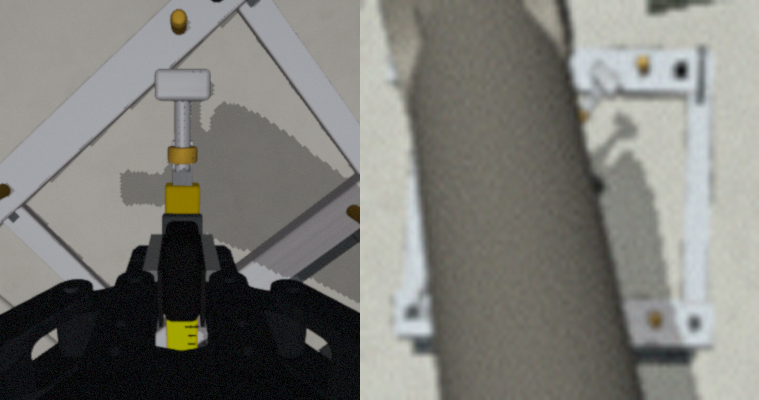

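The wrist view shows the rule held straight along the image centre column, with the nose front edge at row ~69, the sleeve front at row ~186 and the far right stud dead ahead at (318,18). Now a check of the eye offset from the sleeve's front edge.

```bash
python3 - <<'E'
from h import *
w=dict(np.load("pics/w4.npz"));w3=dict(np.load("pics/w3.npz"))
T=np.array([.5613,.0422]);a=np.radians(-43.55);ax=np.array([np.cos(a),np.sin(a)]);n=np.array([-ax[1],ax[0]])
for nm,u,v,z in [("noseF",322,69,.1044),("noseB",322,99,.1044),("sleeveF",322,185.5,.0984),("ringbrass",321.5,155.6,.0984)]:
    p=ray(w,u,v,z)[:2]-T;print(nm,(p@ax).round(4),(p@n).round(4))
p=ray(w3,324.2,162.5,.01)[:2];E=np.array([.4486,-.3012]);print("w3 sleeve front",p.round(4),np.hypot(*(p-E)).round(4),"TCPgrasp dist",np.hypot(.561-.4486,-.3098+.3012).round(4))
E
```

```text
noseF 0.0781 -0.0005
noseB 0.0668 -0.0005
sleeveF 0.0297 -0.0005
ringbrass 0.0431 -0.0003
w3 sleeve front [ 0.5903 -0.3102] 0.142 TCPgrasp dist 0.1127
```

>>> drive_tool --plan '[[[0,0,0,0.13,-0.05,2.2,1],[0,0,0,0,0,2.1,1],[0,0,0,0,0,0,1],[0,0,0,0,0,0.4,1],[0,0,0,0,0,0.3,1],[0,0,0,0,0,0,1],[0,0,0,0,0,0,1]]]'

```text
time: 6.65
tcp_pos: [0.5634, 0.0418, 0.0782]
eef_rot: [-0.0, 0.929, -0.371, 0.001]
contact_force: [-0.5, -0.2, -1.6]
width: 0.0134
gripper_force: 54.4
```

>>> drive_tool --plan '[[[0,0,0,0,0,0.5,1],[0,0,0,0,0,0.5,1],[0,0,0,0,0,0.5,1],[0,0,0,0,0,0.4,1],[0,0,0,0,0,0.2,1],[0,0,0,0,0,0,1],[0,0,0,0,0,0,1]]]'

```text
time: 7.23
tcp_pos: [0.5627, 0.0417, 0.0561]
eef_rot: [0.0, 0.928, -0.371, -0.0]
contact_force: [-0.3, -0.1, -2.7]
width: 0.0133
gripper_force: 54.4
```

>>> drive_tool --plan '[[[0,0,0,0,0,0.1,1],[0,0,0,0.3,0,0,1],[0,0,0,0.3,0,0,1],[0,0,0,0.3,0,0,1],[0,0,0,0.3,0,0,1],[0,0,0,0.3,0,0,1],[0,0,0,0.2,0,0,1],[0,0,0,0.1,0,0,1]]]'

```text
time: 7.9
tcp_pos: [0.5761, 0.029, 0.0554]
eef_rot: [0.0, 0.928, -0.372, 0.0]
contact_force: [-0.4, 0.4, -1.4]
width: 0.0136
gripper_force: 54.4
```

>>> drive_tool --plan '[[[0,0,0,0.1,0,0,1],[0,0,0,0.05,0,0,1],[0,0,0,0.05,0,0,1]]]'

```text
time: 8.15
tcp_pos: [0.5772, 0.028, 0.0554]
eef_rot: [0.0, 0.929, -0.371, -0.0]
contact_force: [-2.2, 0.5, -1.7]
width: 0.0137
gripper_force: 54.4
```

```bash
cat > f.py <<'E'
from h import *
from workcell import manip
w=manip.capture("wrist");s=manip.get_state();p,r=pose(s)
print("t",round(s["time"],2),"tcp",p.round(4),"force tool",r.inv().apply(s["contact_force"]).round(2),"width",s["width"])
hsv=cv2.cvtColor(w["color"],cv2.COLOR_BGR2HSV)
a=r.apply([1,0,0])[:2]
v=cv2.inRange(hsv,(23,150,110),(35,255,255))[:,300:345].any(1).nonzero()[0]
print("yellow rows",v.min(),"sleeve front ahead of TCP",((ray(w,322,v.min()-.5,p[2]-.0287)[:2]-p[:2])@a).round(4))
for b in blobs(cv2.inRange(hsv,(12,100,90),(21,255,255))>0,20):
    q=ray(w,*b[0],.04)-p;print(b,(q+p).round(4)[:2],"in tool",r.inv().apply(q).round(4))
g=w["color"][:,322].astype(int).sum(1);print("col322",g[20:150:2].tolist())
E
python3 f.py
```

```text
t 8.2 tcp [0.5773 0.0279 0.0554] force tool [-1.58 -0.5   1.17] width 0.013117152708606535
yellow rows 35 sleeve front ahead of TCP 0.0917
([318.3, 35.5], [307, 23, 25, 27, 338]) [ 0.6425 -0.0328] in tool [ 0.0891 -0.001   0.0154]
([321.6, 155.4], [308, 148, 29, 16, 347]) [ 0.6099 -0.0033] in tool [0.0452 0.0002 0.0154]
([46.7, 287.1], [37, 278, 21, 19, 228]) [0.6513 0.1248] in tool [-0.0131 -0.1212  0.0154]
([589.7, 318.5], [583, 312, 14, 14, 143]) [ 0.4719 -0.0401] in tool [-0.0294  0.122   0.0154]
col322 [482, 413, 210, 281, 303, 318, 320, 308, 321, 321, 322, 313, 248, 190, 170, 124, 116, 115, 195, 472, 481, 487, 487, 486, 428, 356, 432, 467, 475, 468, 481, 482, 490, 481, 482, 481, 480, 482, 445, 362, 339, 480, 476, 480, 475, 484, 481, 483, 477, 485, 479, 487, 482, 480, 480, 479, 481, 478, 473, 477, 477, 477, 478, 447, 252]
```

>>> drive_tool --plan '[[[0,0,0,0.1,0,0,1],[0,0,0,0.1,0,0,1],[0,0,0,0.1,0,0,1],[0,0,0,0.05,0,0,1],[0,0,0,0.05,0,0,1],[0,0,0,0,0,0,1]]]'

```text
time: 8.7
tcp_pos: [0.5803, 0.0251, 0.0554]
eef_rot: [0.0, 0.928, -0.371, 0.0]
contact_force: [-0.8, 0.7, -0.9]
width: 0.0132
gripper_force: 54.4
```

>>> drive_tool --plan '[[[0,0,0,0.03,0,0,1],[0,0,0,0.03,0,0,1],[0,0,0,0,0,0,1]]]'

```text
time: 8.95
tcp_pos: [0.5806, 0.0247, 0.0554]
eef_rot: [0.0, 0.928, -0.371, 0.0]
contact_force: [-0.5, 0.9, -2.0]
width: 0.0132
gripper_force: 54.4
```

>>> drive_tool --plan '[[[0,0,0,0.03,0,0,1],[0,0,0,0.03,0,0,1],[0,0,0,0,0,0,1]]]'

```text
time: 9.2
tcp_pos: [0.5811, 0.0243, 0.0554]
eef_rot: [0.0, 0.928, -0.371, 0.0]
contact_force: [-0.9, 1.3, -1.1]
width: 0.0132
gripper_force: 54.4
```

>>> drive_tool --plan '[[[0,0,0,0.03,0,0,1],[0,0,0,0,0,0,1],[0,0,0,0,0,0,1]]]'

```text
time: 9.45
tcp_pos: [0.5813, 0.0241, 0.0554]
eef_rot: [0.0, 0.928, -0.371, 0.0]
contact_force: [0.2, 0.9, -1.7]
width: 0.013
gripper_force: 54.4
```

>>> drive_tool --plan '[[[0,0,0,0.03,0,0,1],[0,0,0,0,0,0,1],[0,0,0,0,0,0,1]]]'

```text
time: 9.7
tcp_pos: [0.5815, 0.0239, 0.0554]
eef_rot: [0.0, 0.928, -0.371, 0.0]
contact_force: [-0.5, 0.2, -1.7]
width: 0.0132
gripper_force: 54.4
```

>>> drive_tool --plan '[[[0,0,0,0.03,0,0,1],[0,0,0,0,0,0,1],[0,0,0,0,0,0,1]]]'

```text
time: 9.95
tcp_pos: [0.5816, 0.0238, 0.0554]
eef_rot: [0.0, 0.928, -0.371, -0.0]
contact_force: [-1.6, 1.2, -0.9]
width: 0.013
gripper_force: 54.5
```

>>> drive_tool --plan '[[[0,0,0,0.02,0,0,1],[0,0,0,0,0,0,1],[0,0,0,0,0,0,1]]]'

```text
time: 10.2
tcp_pos: [0.5816, 0.0238, 0.0553]
eef_rot: [0.0, 0.929, -0.371, -0.0]
contact_force: [-1.8, 2.4, -1.5]
width: 0.0133
gripper_force: 54.5
```

>>> drive_tool --plan '[[[0,0,0,0.03,0,0,1],[0,0,0,0,0,0,1],[0,0,0,0,0,0,1],[0,0,0,0,0,0,1]]]'

```text
time: 10.53
tcp_pos: [0.5816, 0.0238, 0.0553]
eef_rot: [0.0, 0.929, -0.371, -0.0]
contact_force: [-2.8, 3.0, -0.8]
width: 0.0131
gripper_force: 54.6
```

```bash
python3 - <<'E'
from h import *
from workcell import manip
s=manip.get_state();p,r=pose(s);print(p,r.inv().apply(s["contact_force"]))
E
```

```text
[0.58162479 0.02376791 0.05527972] [-4.14116356 -0.2224198   0.77034982]
```

>>> drive_tool --plan '[[[0,0,0,0.04,0,0,1],[0,0,0,0,0,0,1],[0,0,0,0,0,0,1],[0,0,0,0,0,0,1]]]'

```text
time: 10.87
tcp_pos: [0.5817, 0.0238, 0.0553]
eef_rot: [0.0, 0.929, -0.371, -0.001]
contact_force: [-4.6, 3.8, 0.4]
width: 0.0131
gripper_force: 54.7
```

>>> drive_tool --plan '[[[0,0,0,0.035,0,0,1],[0,0,0,0,0,0,1],[0,0,0,0,0,0,1],[0,0,0,0,0,0,1],[0,0,0,0,0,0,1]]]'

```text
time: 11.28
tcp_pos: [0.5817, 0.0237, 0.0552]
eef_rot: [0.0, 0.929, -0.371, -0.001]
contact_force: [-4.0, 4.2, 0.2]
width: 0.0131
gripper_force: 54.8
```

```bash
python3 f.py | grep -v col; python3 - <<'E'
from h import *
from workcell import manip
for i in range(4):
    w=manip.capture("wrist");s=manip.get_state();p,r=pose(s);print(p.round(5),r.inv().apply(s["contact_force"]).round(2))
E
```

```text
t 11.33 tcp [0.5817 0.0237 0.0553] force tool [-6.47 -0.46 -0.71] width 0.013121276888136845
yellow rows 53 sleeve front ahead of TCP 0.0851
([318.5, 53.3], [307, 41, 25, 26, 321]) [ 0.6425 -0.0329] in tool [ 0.0831 -0.0009  0.0151]
([321.5, 155.4], [308, 147, 29, 17, 352]) [ 0.6144 -0.0076] in tool [0.0453 0.0001 0.0152]
([49.0, 299.7], [40, 291, 21, 19, 224]) [0.6514 0.1249] in tool [-0.0192 -0.1213  0.0152]
([586.8, 330.2], [580, 324, 15, 13, 123]) [ 0.472  -0.0402] in tool [-0.0354  0.1219  0.0154]
[0.58172 0.02376 0.05526] [-6.13  0.13 -0.42]
[0.58172 0.02375 0.05525] [-5.64  0.29  0.63]
[0.58171 0.02376 0.05525] [-5.36 -0.35 -0.42]
[0.58172 0.02374 0.05525] [-6.31  0.19  0.11]
```

>>> drive_tool --plan '[[[0,0,0,0.03,0,0,1],[0,0,0,0,0,0,1],[0,0,0,0,0,0,1],[0,0,0,0,0,0,1],[0,0,0,0,0,0,1]]]'

```text
time: 11.95
tcp_pos: [0.5818, 0.0237, 0.0553]
eef_rot: [0.0, 0.929, -0.371, -0.001]
contact_force: [-4.8, 4.1, 1.4]
width: 0.0133
gripper_force: 54.9
```

```bash
cat > g.py <<'E'
from h import *
from workcell import manip
F=[]
for i in range(5):
    manip.capture("wrist");s=manip.get_state();p,r=pose(s);F.append(r.inv().apply(s["contact_force"]))
print(round(s["time"],2),p.round(5),s["eef_rot"].round(4),np.mean(F,0).round(2),np.std(F,0).round(2))
E
python3 g.py
```

```text
12.2 [0.58174 0.02375 0.05525] [ 1.000e-04  9.286e-01 -3.711e-01 -1.200e-03] [-6.    0.32 -0.71] [0.23 0.09 0.34]
```

>>> drive_tool --plan '[[[0,0,0,0.04,0,0,1],[0,0,0,0,0,0,1],[0,0,0,0,0,0,1],[0,0,0,0,0,0,1]]]'

```text
time: 12.53
tcp_pos: [0.5818, 0.0237, 0.0552]
eef_rot: [0.0, 0.929, -0.371, -0.001]
contact_force: [-5.7, 4.4, 1.3]
width: 0.013
gripper_force: 55.0
```

```bash
python3 g.py
```

```text
12.78 [0.58176 0.02373 0.05523] [ 0.      0.9286 -0.371  -0.0015] [-7.41  0.29 -1.14] [0.66 0.77 0.41]
```

About 6 N on the stud (7.4 N at the wrist less the slide's friction), and the far stud has not moved. Now I'll back off a little, lift and turn to the other diagonal.

>>> drive_tool --plan '[[[0,0,0,-0.2,0,0,1],[0,0,0,-0.2,0,0,1],[0,0,0,-0.2,0,0,1],[0,0,0,0,0,-0.5,1],[0,0,0,0,0,-1.5,1],[0,0,0,0,0,-2.5,1],[0,0,0,0,0,-2.5,1],[0,0,-6.62,0,0,0,1]]]'

```text
time: 13.45
tcp_pos: [0.583, 0.0263, 0.1311]
eef_rot: [-0.002, 0.949, -0.317, 0.005]
contact_force: [0.5, -0.6, -1.3]
width: 0.0135
gripper_force: 54.6
```

>>> drive_tool --plan '[[[0,0,-6.62,0,0,0,1],[0,0,-6.62,0,0,0,1],[0,0,-6.62,0,0,0,1],[0,0,-6.62,0,0,0,1],[0,0,-6.62,0,0,0,1],[0,0,-6.62,0,0,0,1],[0,0,-6.62,0,0,0,1],[0,0,-6.62,0,0,0,1]]]'

```text
time: 14.12
tcp_pos: [0.5794, 0.0257, 0.126]
eef_rot: [0.001, 0.99, 0.141, 0.001]
contact_force: [-0.6, -0.8, -1.8]
width: 0.0132
gripper_force: 54.5
```

>>> drive_tool --plan '[[[0,0,-6.62,0,0,0,1],[0,0,-6.62,0,0,0,1],[0,0,-6.62,0,0,0,1],[0,0,-6.62,0,0,0,1],[0,0,0,0,0,0,1],[0,0,0,0,0,0,1],[0,0,0,0,0,0,1]]]'

```text
time: 14.7
tcp_pos: [0.5791, 0.0261, 0.1256]
eef_rot: [0.0, 0.933, 0.361, 0.0]
contact_force: [-0.1, -0.2, -1.2]
width: 0.0133
gripper_force: 54.5
```

```bash
python3 - <<'E'
from h import *
from workcell import manip
w=manip.capture("wrist");s=manip.get_state();p,r=pose(s);np.savez("pics/w5.npz",**w)
cv2.imwrite("pics/w5.png",w["color"])
print(s["time"],p.round(4),s["eef_rot"].round(4),delta(s,[.5711,.0511,.125],42.65))
hsv=cv2.cvtColor(w["color"],cv2.COLOR_BGR2HSV)
for b in blobs(cv2.inRange(hsv,(12,100,90),(21,255,255))>0,20): print(b,ray(w,*b[0],.04)[:2].round(4))
v=cv2.inRange(hsv,(23,150,110),(35,255,255))[:,300:345].any(1).nonzero()[0];print(v.tolist()[::4])
a=r.apply([1,0,0])[:2]
for u in v: 
    pass
for vv in (160,185,195): print(vv,((ray(w,322,vv-.5,p[2]-.0287)[:2]-p[:2])@a).round(4))
E
```

```text
14.75 [0.579  0.0262 0.1256] [4.000e-04 9.325e-01 3.611e-01 1.000e-04] (array([ 1.09, -2.37,  0.06]), array([ 0.04,  0.  , -0.32]))
([272.2, 1.3], [266, 0, 13, 4, 28]) [0.6488 0.1252]
([322.0, 155.4], [308, 147, 29, 17, 344]) [0.6051 0.0491]
([458.1, 197.9], [451, 192, 15, 13, 126]) [ 0.6424 -0.0316]
([109.3, 223.9], [103, 217, 14, 14, 127]) [0.4818 0.1198]
[321, 325, 329, 333, 337, 341, 345, 349]
160 0.0414
185 0.0301
195 0.0255
```

View pics/w5.png

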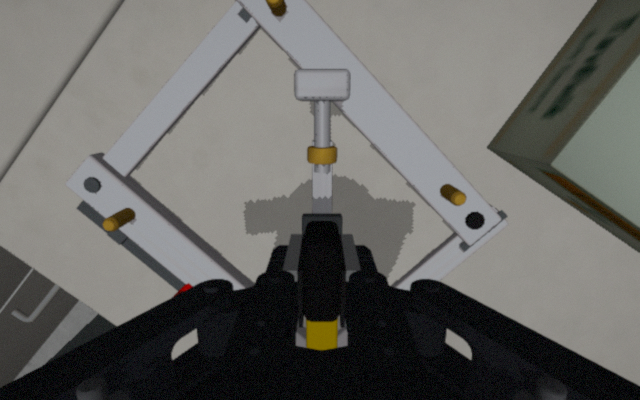

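The far studs are still at their earlier positions. The rule is straight in the hand, with its nose at row ~69 on the centre column. Moving over the near right stud and lowering.

>>> drive_tool --plan '[[[0,0,0,1.04,-2.37,0,1],[0,0,-0.3,0,0,2,1],[0,0,0,0,0,1.9,1],[0,0,0,0,0,0,1],[0,0,0,0,0,0.4,1],[0,0,0,0,0,0.3,1],[0,0,0,0,0,0,1],[0,0,0,0,0,0,1]]]'

```text
time: 15.42
tcp_pos: [0.571, 0.0509, 0.0801]
eef_rot: [0.0, 0.931, 0.364, 0.001]
contact_force: [-0.5, 0.1, -1.4]
width: 0.0134
gripper_force: 54.4
```

```bash
python3 f.py | grep -v col; python3 - <<'E'
from h import *
from workcell import manip
print(delta(manip.get_state(),[.5707,.0507,.056],42.65))
E
```

```text
t 15.47 tcp [0.571  0.051  0.0801] force tool [-0.11 -0.53  0.48] width 0.013247815902741851
yellow rows 321 sleeve front ahead of TCP -0.0395
([321.5, 155.4], [308, 148, 28, 16, 348]) [0.6016 0.079 ] in tool [0.0415 0.0001 0.0402]
([537.1, 243.8], [528, 236, 19, 17, 196]) [ 0.6424 -0.0312] in tool [-0.0033  0.1087  0.0402]
([105.4, 271.4], [98, 264, 17, 16, 170]) [0.4821 0.1201] in tool [-0.0184 -0.1112  0.04  ]
(array([-0.04, -0.01,  2.41]), array([ 0.06, -0.05,  0.08]))
```

>>> drive_tool --plan '[[[0,0,0,0,0,0.4,1],[0,0,0,0,0,0.3,1],[0,0,0,0,0,0,1],[0,0,0,0,0,0,1]]]'

```text
time: 15.8
tcp_pos: [0.5701, 0.0509, 0.0721]
eef_rot: [-0.0, 0.931, 0.365, -0.0]
contact_force: [0.5, -0.1, -1.1]
width: 0.0134
gripper_force: 54.4
```

>>> drive_tool --plan '[[[0,0,0,0,0,0.5,1],[0,0,0,0,0,0.5,1],[0,0,0,0,0,0.4,1],[0,0,0,0,0,0.25,1],[0,0,0,0,0,0,1],[0,0,0,0,0,0,1]]]'

```text
time: 16.3
tcp_pos: [0.5702, 0.0511, 0.0556]
eef_rot: [-0.0, 0.931, 0.365, -0.0]
contact_force: [0.1, 0.1, -2.0]
width: 0.0127
gripper_force: 54.4
```

```bash
python3 f.py | grep -v col
```

```text
t 16.35 tcp [0.5705 0.0511 0.0558] force tool [-0.12 -0.06  1.3 ] width 0.013331951133080963
yellow rows 322 sleeve front ahead of TCP -0.0402
([321.7, 155.4], [308, 148, 29, 17, 345]) [0.6035 0.0816] in tool [0.045  0.0001 0.0158]
([573.0, 265.4], [563, 256, 21, 20, 263]) [ 0.6423 -0.0311] in tool [-0.0031  0.1092  0.0158]
([74.0, 296.1], [65, 287, 20, 19, 225]) [0.4822 0.12  ] in tool [-0.0181 -0.1105  0.0158]
```

>>> drive_tool --plan '[[[0,0,0,0.3,0,0.05,1],[0,0,0,0.3,0,0,1],[0,0,0,0.3,0,0,1],[0,0,0,0.3,0,0,1],[0,0,0,0.3,0,0,1],[0,0,0,0.3,0,0,1],[0,0,0,0.2,0,0,1],[0,0,0,0.1,0,0,1]]]'

```text
time: 17.02
tcp_pos: [0.5861, 0.0656, 0.0554]
eef_rot: [0.0, 0.931, 0.365, 0.0]
contact_force: [-1.1, -1.0, -0.6]
width: 0.0135
gripper_force: 54.5
```

>>> drive_tool --plan '[[[0,0,0,0.1,0,0,1],[0,0,0,0,0,0,1],[0,0,0,0,0,0,1]]]'

```text
time: 17.27
tcp_pos: [0.5868, 0.0661, 0.0555]
eef_rot: [0.0, 0.931, 0.365, 0.0]
contact_force: [-0.3, -0.9, -1.7]
width: 0.0131
gripper_force: 54.5
```

```bash
python3 f.py | grep -v col
```

```text
t 17.32 tcp [0.5867 0.0661 0.0555] force tool [-1.05 -0.35  1.76] width 0.013674686454623766
yellow rows 321 sleeve front ahead of TCP -0.0395
([318.6, 36.9], [307, 26, 25, 23, 322]) [0.6512 0.127 ] in tool [ 0.0887 -0.001   0.0155]
([321.6, 155.4], [308, 148, 28, 17, 354]) [0.62   0.0967] in tool [0.0452 0.0001 0.0155]
([563.8, 310.3], [554, 302, 20, 18, 240]) [ 0.6426 -0.0311] in tool [-0.025   0.1093  0.0155]
([80.8, 338.0], [74, 331, 17, 16, 154]) [0.4823 0.1209] in tool [-0.0395 -0.1112  0.0154]
```

>>> drive_tool --plan '[[[0,0,0,0.1,0,0,1],[0,0,0,0.1,0,0,1],[0,0,0,0.1,0,0,1],[0,0,0,0.1,0,0,1],[0,0,0,0.05,0,0,1],[0,0,0,0,0,0,1],[0,0,0,0,0,0,1]]]'

```text
time: 17.9
tcp_pos: [0.59, 0.0692, 0.0554]
eef_rot: [0.0, 0.931, 0.365, 0.0]
contact_force: [-1.6, -1.2, -1.5]
width: 0.0133
gripper_force: 54.5
```

>>> drive_tool --plan '[[[0,0,0,0.04,0,0,1],[0,0,0,0,0,0,1],[0,0,0,0,0,0,1]]]'

```text
time: 18.15
tcp_pos: [0.5901, 0.0693, 0.0554]
eef_rot: [0.0, 0.931, 0.365, -0.0]
contact_force: [-1.0, -0.8, -0.6]
width: 0.0136
gripper_force: 54.5
```

>>> drive_tool --plan '[[[0,0,0,0.03,0,0,1],[0,0,0,0,0,0,1],[0,0,0,0,0,0,1]]]'

```text
time: 18.4
tcp_pos: [0.5904, 0.0695, 0.0554]
eef_rot: [0.0, 0.931, 0.365, -0.0]
contact_force: [-0.8, -2.5, -1.2]
width: 0.013
gripper_force: 54.4
```

>>> drive_tool --plan '[[[0,0,0,0.03,0,0,1],[0,0,0,0,0,0,1],[0,0,0,0,0,0,1]]]'

```text
time: 18.65
tcp_pos: [0.5905, 0.0695, 0.0553]
eef_rot: [0.0, 0.931, 0.365, -0.0]
contact_force: [-1.2, -2.7, -1.1]
width: 0.0131
gripper_force: 54.5
```

```bash
python3 g.py
```

```text
18.9 [0.59048 0.06955 0.05533] [ 1.000e-04  9.312e-01  3.645e-01 -2.000e-04] [-2.12  0.12  1.33] [0.41 0.42 0.3 ]
```

Starting to bear (−2.1 N). Pushing on in small steps.

>>> drive_tool --plan '[[[0,0,0,0.05,0,0,1],[0,0,0,0,0,0,1],[0,0,0,0,0,0,1],[0,0,0,0,0,0,1]]]'

```text
time: 19.23
tcp_pos: [0.5905, 0.0696, 0.0552]
eef_rot: [0.0, 0.931, 0.364, -0.001]
contact_force: [-2.4, -2.4, 0.6]
width: 0.0131
gripper_force: 54.6
```

```bash
python3 g.py
```

```text
19.48 [0.59056 0.06966 0.05524] [ 2.000e-04  9.312e-01  3.645e-01 -6.000e-04] [-4.92  0.37 -0.08] [0.39 0.47 0.66]
```

>>> drive_tool --plan '[[[0,0,0,0.045,0,0,1],[0,0,0,0,0,0,1],[0,0,0,0,0,0,1],[0,0,0,0,0,0,1]]]'

```text
time: 19.82
tcp_pos: [0.5906, 0.0697, 0.0552]
eef_rot: [0.0, 0.931, 0.364, -0.001]
contact_force: [-4.4, -4.9, 1.3]
width: 0.0131
gripper_force: 54.9
```

```bash
python3 g.py
```

```text
20.07 [0.59061 0.0697  0.0552 ] [ 3.000e-04  9.312e-01  3.644e-01 -1.000e-03] [-5.92  0.03 -0.82] [0.51 0.43 0.24]
```

>>> drive_tool --plan '[[[0,0,0,0.04,0,0,1],[0,0,0,0,0,0,1],[0,0,0,0,0,0,1],[0,0,0,0,0,0,1]]]'

```text
time: 20.4
tcp_pos: [0.5906, 0.0697, 0.0552]
eef_rot: [0.0, 0.931, 0.364, -0.001]
contact_force: [-5.1, -5.1, 2.1]
width: 0.0134
gripper_force: 55.0
```

```bash
python3 g.py
```

```text
20.65 [0.59067 0.0697  0.0552 ] [ 4.000e-04  9.313e-01  3.643e-01 -1.300e-03] [-6.43  0.25 -1.46] [0.32 0.69 0.32]
```

>>> drive_tool --plan '[[[0,0,0,0.03,0,0,1],[0,0,0,0,0,0,1],[0,0,0,0,0,0,1],[0,0,0,0,0,0,1]]]'

```text
time: 20.98
tcp_pos: [0.5906, 0.0697, 0.0551]
eef_rot: [0.0, 0.931, 0.364, -0.002]
contact_force: [-5.7, -4.7, 2.0]
width: 0.0136
gripper_force: 55.1
```

```bash
python3 g.py; python3 f.py | grep -v col; python3 - <<'E'
import numpy as np
d1=np.hypot(.58176-.481,.02373-.119);d2=np.hypot(.5907-.472,.0697+.0402);print(d1,d2,d2-d1)
E
```

```text
21.23 [0.59065 0.06969 0.05513] [ 5.000e-04  9.313e-01  3.643e-01 -1.700e-03] [-7.62 -0.67 -1.9 ] [0.21 0.35 0.26]
t 21.28 tcp [0.5907 0.0697 0.0552] force tool [-7.51  0.66 -2.8 ] width 0.01315558640115838
yellow rows 52 sleeve front ahead of TCP 0.0853
([318.5, 51.7], [307, 41, 24, 23, 300]) [0.6513 0.1271] in tool [ 0.0835 -0.001   0.0149]
([321.5, 155.5], [308, 148, 28, 16, 354]) [0.6239 0.1003] in tool [0.0452 0.0001 0.015 ]
([562.4, 320.5], [552, 312, 21, 18, 240]) [ 0.6428 -0.0312] in tool [-0.0302  0.1095  0.0152]
0.1386684913742124 0.1617643347589326 0.023095843384720205
```

The second reading is about 23 mm longer than the first, so the longer diagonal starts at the near right stud. The far stud has not moved. I'll take the preload off, release and rise.

>>> drive_tool --plan '[[[0,0,0,-0.1,0,0,1],[0,0,0,0,0,0,1],[0,0,0,0,0,0,0.5],[0,0,0,0,0,0,0.5],[0,0,0,0,0,0,0.5],[0,0,0,0,0,0,0.5],[0,0,0,0,0,0,0.5]]]'

```text
time: 21.87
tcp_pos: [0.5917, 0.0709, 0.0557]
eef_rot: [-0.0, 0.931, 0.365, 0.001]
contact_force: [0.2, 0.0, 0.4]
width: 0.0424
gripper_force: 0.0
```

>>> drive_tool --plan '[[[0,0,0,0,0,-0.5,0.5],[0,0,0,0,0,-1.5,0.5],[0,0,0,0,0,-3,0.5],[0,0,0,0,0,-3.5,0.5],[0,0,0,0,0,-3.5,0.5],[0,0,6.5,0,0,0,0.5],[0,0,6.5,0,0,0,1],[0,0,6.5,0,0,0,1]]]'

```text
time: 22.53
tcp_pos: [0.5917, 0.0704, 0.1769]
eef_rot: [0.0, 0.98, 0.199, 0.001]
contact_force: [-0.0, -0.0, -0.5]
width: 0.0195
gripper_force: 0.0
```

>>> drive_tool --plan '[[[0,0,6.5,0,0,0,1],[0,0,6.5,0,0,0,1],[0,0,6.5,0,0,0,1],[0,0,6.5,0,0,0,1],[0,0,0,-3.5,0,0,1],[0,0,0,-3.5,0,0,1],[0,0,0,-3,0,0,1],[0,0,0,0,0,0,1]]]'

```text
time: 23.2
tcp_pos: [0.4848, 0.0753, 0.1747]
eef_rot: [0.001, 1.0, -0.023, -0.003]
contact_force: [-0.4, -0.4, -1.0]
width: 0.0002
gripper_force: 0.0
```

```bash
python3 - <<'E'
from h import *
from workcell import manip
w=manip.capture("wrist");s=manip.get_state();p,r=pose(s);np.savez("pics/w6.npz",**w)
cv2.imwrite("pics/w6.png",w["color"])
print(s["time"],p.round(4),s["eef_rot"].round(4),s["width"])
hsv=cv2.cvtColor(w["color"],cv2.COLOR_BGR2HSV)
for b in blobs(cv2.inRange(hsv,(12,100,90),(21,255,255))>0,20): print(b,ray(w,*b[0],.04)[:2].round(4))
red=(cv2.inRange(hsv,(0,150,60),(8,255,255))|cv2.inRange(hsv,(172,150,60),(180,255,255)))>0
for b in blobs(red): print("red",b,ray(w,*b[0],.045)[:2].round(4))
E
```

```text
23.25 [0.4884 0.0752 0.1755] [ 8.000e-04  9.997e-01 -2.290e-02 -6.000e-04] -0.00014902495842966686
([274.3, 1.7], [269, 0, 11, 6, 33]) [0.6156 0.1001]
([262.9, 197.1], [259, 192, 9, 11, 53]) [0.4812 0.12  ]
([469.2, 198.7], [464, 194, 11, 10, 75]) [ 0.4725 -0.039 ]
red ([353.4, 219.2], [343, 205, 22, 29, 516]) [0.4617 0.0512]
```

View pics/w6.png

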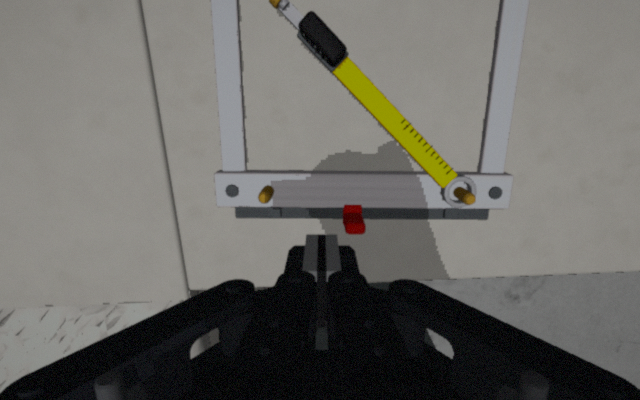

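The rule lies with its eye round the near right stud at (462,190) and the slide drawn out to the upper left. The tab's top is at about (355,227), and the shut fingers are just left of it.

```bash
python3 - <<'E'
from h import *
from workcell import manip
w=dict(np.load("pics/w6.npz"));s=manip.get_state()
t=ray(w,355.5,227,.045)[:2];print(t)
NL=np.array([.4812,.1200]);NR=np.array([.4725,-.0390]);m=(NL+NR)/2;ey=(NL-NR)/np.linalg.norm(NL-NR);ex=np.array([ey[1],-ey[0]])
print("frame yaw",np.degrees(np.arctan2(ex[1],ex[0])),"tab in frame",(t-m)@ex,(t-m)@ey)
ty=(t-m)@ey
st=m-.108*ex+(ty+.033)*ey;en=m-.108*ex+(-.05+.008)*ey
print(st,en)
print(delta(s,[*st,.046],np.degrees(np.arctan2(ex[1],ex[0]))))
E
```

```text
[0.45527436 0.04966145]
frame yaw -3.1319289672555306 tab in frame -0.022043955931914726 0.007968978231464044
[0.37124966 0.08730839] [0.36671663 0.00446334]
(array([-11.75,  -0.7 ,  12.96]), array([0.09, 0.07, 0.5 ]))
```

>>> drive_tool --plan '[[[0,0,0.5,-3.25,-0.6,0,1],[0,0,0,0,0,3.5,1],[0,0,0,0,0,3.5,1],[0,0,0,0,0,3,1],[0,0,0,0,0,1.5,1],[0,0,0,0,0,1.4,1],[0,0,0,0,0,0,1],[0,0,0,0,0,0,1]]]'

```text
time: 23.92
tcp_pos: [0.4598, 0.0828, 0.0463]
eef_rot: [-0.0, 1.0, -0.028, -0.0]
contact_force: [-0.0, -0.6, 0.6]
width: -0.0002
gripper_force: 0.0
```

>>> drive_tool --plan '[[[0,0,0,0,0.7,0,1],[0,0,0,0,0.7,0,1],[0,0,0,0,0.7,0,1],[0,0,0,0,0.7,0,1],[0,0,0,0,0.7,0,1],[0,0,0,0,0.7,0,1],[0,0,0,0,0.3,0,1],[0,0,0,0,0,0,1]]]'

```text
time: 24.58
tcp_pos: [0.456, 0.0361, 0.0463]
eef_rot: [0.001, 1.0, -0.029, -0.0]
contact_force: [0.1, -0.2, 0.2]
width: -0.0006
gripper_force: 0.0
```

```bash
cat > k.py <<'E'
from h import *
from workcell import manip
w=manip.capture("wrist");s=manip.get_state();p,r=pose(s)
hsv=cv2.cvtColor(w["color"],cv2.COLOR_BGR2HSV)
print(round(s["time"],2),p.round(4),s["eef_rot"].round(4),r.inv().apply(s["contact_force"]).round(2))
red=(cv2.inRange(hsv,(0,150,60),(8,255,255))|cv2.inRange(hsv,(172,150,60),(180,255,255)))>0
m=np.array([.47685,.0405]);ey=np.array([.0546,.9985])
print("tcp frame y",(p[:2]-m)@ey)
for b in blobs(red): q=ray(w,*b[0],.045)[:2];print("red",b,q.round(4),"frame y",((q-m)@ey).round(4))
E
python3 k.py
```

```text
24.63 [0.4558 0.0366 0.0462] [ 5.000e-04  9.996e-01 -2.880e-02 -6.000e-04] [ 0.14 -0.03 -0.47]
tcp frame y -0.005023646699826336
red ([373.0, 257.8], [351, 230, 45, 60, 1828]) [0.4624 0.0156] frame y -0.0256
```

>>> drive_tool --plan '[[[0,0,0,0,0.5,0,1],[0,0,0,0,0.5,0,1],[0,0,0,0,0.5,0,1],[0,0,0,0,0.4,0,1],[0,0,0,0,0.1,0,1],[0,0,0,0,0,0,1],[0,0,0,0,0,0,1]]]'

```text
time: 25.22
tcp_pos: [0.4554, 0.0172, 0.0464]
eef_rot: [0.0, 1.0, -0.028, 0.0]
contact_force: [-0.7, 1.3, -0.3]
width: -0.0
gripper_force: 0.0
```

```bash
python3 k.py
```

```text
25.27 [0.4554 0.0174 0.0464] [ 2.000e-04  9.996e-01 -2.830e-02  1.000e-04] [ 0.52 -0.17  0.91]
tcp frame y -0.024240067190609144
red ([373.5, 258.4], [352, 231, 45, 60, 1783]) [ 0.4615 -0.0034] frame y -0.0447
```

>>> drive_tool --plan '[[[0,0,0,0,0.15,0,1],[0,0,0,0,0.15,0,1],[0,0,0,0,0.1,0,1],[0,0,0,0,0.1,0,1],[0,0,0,0,0,0,1]]]'

```text
time: 25.68
tcp_pos: [0.4552, 0.0127, 0.0464]
eef_rot: [-0.0, 1.0, -0.028, 0.0]
contact_force: [-0.1, 0.9, 0.5]
width: 0.0002
gripper_force: 0.4
```

>>> drive_tool --plan '[[[0,0,0,0,0.1,0,1],[0,0,0,0,0.1,0,1],[0,0,0,0,0,0,1]]]'

```text
time: 25.93
tcp_pos: [0.4552, 0.0123, 0.0465]
eef_rot: [-0.001, 1.0, -0.028, 0.0]
contact_force: [-0.6, 5.3, 0.1]
width: 0.0001
gripper_force: 2.7
```

```bash
python3 k.py
```

```text
25.98 [0.4552 0.0123 0.0465] [-1.000e-03  9.996e-01 -2.770e-02  4.000e-04] [-0.3  -5.36  0.52]
tcp frame y -0.02930950254853121
red ([372.0, 258.2], [350, 231, 44, 60, 1695]) [ 0.4614 -0.0077] frame y -0.049
```

>>> drive_tool --plan '[[[0,0,0,0,0.1,0,1],[0,0,0,0,0,0,1],[0,0,0,0,0,0,1]]]'

```text
time: 26.23
tcp_pos: [0.4552, 0.0122, 0.0465]
eef_rot: [-0.001, 1.0, -0.028, 0.0]
contact_force: [0.3, 6.4, -0.0]
width: 0.0001
gripper_force: 3.6
```

>>> drive_tool --plan '[[[0,0,0,0,-0.8,0,1],[0,0,0,0,-0.8,0,1],[0,0,0,0,0,-3,1],[0,0,0,0,0,-4,1],[0,0,0,0,0,-4,1],[0,0,0,0,0,-2,1],[0,0,0,0,0,0,1],[0,0,0,0,0,0,1]]]'

```text
time: 26.9
tcp_pos: [0.4565, 0.0254, 0.1775]
eef_rot: [0.001, 1.0, -0.028, 0.001]
contact_force: [-0.5, -0.2, -1.2]
width: 0.0001
gripper_force: 0.0
```

```bash
python3 - <<'E'
from h import *
from workcell import manip
w=manip.capture("wrist");s=manip.get_state();print(s["time"],s["tcp_pos"])
cv2.imwrite("pics/w7.png",w["color"])
t=ray(w,320,200,.045)
hsv=cv2.cvtColor(w["color"],cv2.COLOR_BGR2HSV)
red=(cv2.inRange(hsv,(0,150,60),(8,255,255))|cv2.inRange(hsv,(172,150,60),(180,255,255)))>0
m=np.array([.47685,.0405]);ey=np.array([.0546,.9985])
for b in blobs(red):
    q=ray(w,b[0][0],b[1][1]+b[1][3]-7,.045)[:2];print(b,q.round(4),((q-m)@ey).round(4))
E
```

```text
26.95 [0.45530051 0.02528291 0.17609123]
([363.6, 189.0], [353, 176, 23, 27, 505]) [ 0.4515 -0.0069] -0.0487
```

View pics/w7.png

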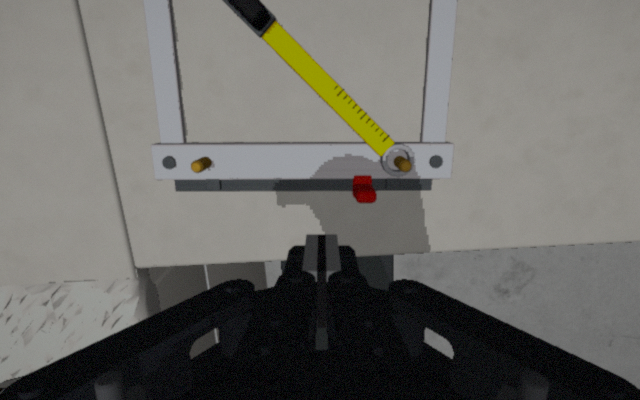

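The tab stands against its right-hand stop at (364,190), the rule's eye is round the near right stud at (398,160), and the arm is clear above. I'm handing in.

```bash
python3 -c "
from workcell import manip
print(manip.close_job())"
```

```text
the job is handed in; nothing more can be done
None
```

Job handed in at about 27 s: each diagonal was measured with an estimated 6 N on its far stud (7.4–7.6 N at the wrist, about 1.5 N of it slide friction); the one from the near right stud is about 23 mm longer, so the red tab is against its right-hand stop, and the rule lies with its eye on the near right stud.

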